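Find the balance point of a candelabra crossbar

ROBOT

A 6-joint arm with a two-finger parallel gripper is mounted at the origin on the work surface. World frame = base frame: x ahead of the robot, y to its left, z up, the work surface at z = 0. Lengths are in m, angles in degrees, forces in N, time in s.
With the tool pointing down it reaches from about 0.325 to 0.775 m from the base axis. Payload 9.3 kg.
Tool frame: the origin (TCP) lies at the centre of the arm's flange, where the gripper is bolted on; the fingertips stand 173 mm ahead of it and the grasp point (between the pads) lies 155 mm ahead of it; z points along the fingers, y is the direction in which the jaws open and shut (so a half turn about z gives the same grasp; the last joint's range is limited). The gripper opens to 85 mm and grips with 20 to 120 N. Pads are 22 mm wide; open, the fingers measure 114 mm over their backs; the gripper's body (76 mm by 85 mm) begins 54 mm behind the grasp point. The pads swing forward as they close: fully open they stand 13 mm farther back than shut.
Start: joints at [-73.831, 14.817, 1.232, 76.415, 0, 81.257], TCP at [0.232, -0.499, 0.405] pointing down, gripper open.
Joint ranges: [-174.27, 174.27], [-52.1, 104.24], [-59.71, 78.15], [-110.17, 111.67], [-87.03, 83.33], [-180, 180]. Speed limits (degrees/s): [127.2, 127.2, 159.86, 180, 180, 180].

INTERFACE

Orientations are given as [roll, pitch, yaw] about the fixed x, y, z axes, in that order (R = Rz(yaw) Ry(pitch) Rx(roll)).
In Python, from rig import robot gives the robot as it stands. The module is installed in compiled form; this text tells all that it offers.
- The arm moves only by the tool play_rows, never from a script. Its argument "increments" is a list of rows, each a list of 5 numbers: the shift along the world's x, y, z in m, then the turn about the world's z in degrees, then the gripper's target within -1 to 1 (shut at 1, half-way at 0, fully open at -1). A call has 1 to 12 rows; each row shifts and turns the commanded pose from where the row before left it; what a row does not reach is not made up. A row lasts 1/8 s, in which the tool goes at most 62.5 mm and 10.7 degrees, less where a joint would pass 70% of its speed; a pose out of reach is approached as far as the arm can. A call with a gripper value outside its range is refused whole. The fingers move at their own pace and stop on an object; "squeeze" is the grip in N (left out, the last holds). Time passes only in rows, so rows that do not move let the fingers close. It gives the time, the measured TCP pose, the force and the opening at its end, in the units of the state.
- robot.get_obs(): the state, without advancing time (a new reading comes with each control period).
- robot.grab_frame(name): name is "scene" or "top" or "wrist"; returns a dict with "color" (420x560x3 uint8, blue, green, red), "fx", "fy", "cx", "cy" (pixels), "view" (4x4, takes a point from world to camera coordinates). Camera axes: x right, y down, z forward; pixel columns grow to the right and rows downward; lengths in m; the calibration is good to about 2 mm. A picture is of the moment at which its call begins. There is no depth.
- robot.sign_off(): hands the job in, once; it reports no verdict.
The state is a dict: "time": time; "joint_positions": joint angles; "qd": joint speeds; "joint_torque": joint torques, N m; "tool_pos": TCP position; "eef_rot": TCP orientation; "ft_force": force on the tool from outside, world axes, zero at the start; "torque": the same for the moment, N m; "opening": finger opening in m.
Only numpy, scipy, OpenCV 4.12 (cv2) and the standard library are available. Lean on these libraries where they do the work, as an engineer would, in place of code of your own. Each camera call takes 0.05 s, during which the arm holds its last target.

TASK

Find the balance point of the brass candelabra crossbar on the green fulcrum block. First lay the crossbar squarely across the cork edge with the black band at its mid-length over the edge, and let go so that its heavy end dips to the bench; then take it up again clear of the block and lay it across the edge nearer its heavy end, as often as needed, until it stays level on the edge by itself, cups up. Leave the other things on the bench where they are.

Things in the scene. Friction and masses are not known exactly. Their poses are not given: they have to be found in the camera images.
- crossbar: candelabra crossbar: straight brass bar 360 mm long (its y axis), 24 mm wide (x), 14 mm thick (z), flat underside; starts flat on the bench, cups up. Origin: centre of the underside at mid-length. 0.55 kg. A hidden weight that does not shift in handling puts the centre of mass at y between +28 and +62 mm (towards the wide cup), where exactly is unknown. Not slippery
- mid (a point): the 5 mm wide black band round the bar at its mid-length; the point is at the centre of the bar's top face
- wide_cup (a point): wide cup on top of the crossbar's heavy (+y) end, 54 mm across, its axis 150 mm from mid-length; the point is at the centre of its mouth, 34 mm above the bar's top
- small_socket (a point): small socket on top of the crossbar's light (-y) end, 26 mm across, 160 mm from mid-length; the point is at its top, 22 mm above the bar's top
- fulcrum: fixed green fulcrum block, 40 mm high: a blunt edge along its x axis on a foot plate 110 (x) x 90 (y) x 8 mm, with steep sides. Origin: centre of the underside, below the middle of the edge. The crossbar is to lie along the block's y axis
- edge (a point): middle of the cork-topped edge, 40 mm above the bench; the edge is flat, 70 mm long (block's x) and 22 mm wide (y). The crossbar stays level only with its centre of mass above this width, and else tips by 0.17 to 0.4 rad until an end meets the bench
- silver_stick_a: silver candlestick, 170 mm tall, 100 mm foot; bystander, origin under its centre
- silver_stick_b: second silver candlestick, the same size; bystander, origin under its centre
- brass_stick: brass candlestick, 170 mm tall, 100 mm foot; bystander, origin under its centre
- polish_tin: closed tin with a blue band, 70 mm across, 70 mm high; bystander, origin under its centre
- drip_pan: small brass drip pan, 76 mm across, 12 mm high; bystander, origin under its centre
- drip_pan_b: small silver drip pan, 76 mm across, 12 mm high; bystander, origin under its centre
- mallet: hammer lying on the far side of the bench, 240 mm long; bystander
- brush: brush lying on the far side of the bench, 200 mm long; bystander
Mind the look-alikes: they are no part of the job. Of the things like the fulcrum, leave any that is orange; of the rest the smaller one is meant.

How it is judged (in metres and radians):
On the way, in this order (a step that is already met when the one before it is completed fails the run):
1. the crossbar lies across the edge with its black band over it (within 17 mm), let go, and has dipped (contact force between the fingers and crossbar below 0.05 N and contact force between crossbar and fulcrum above 0.5 N and angle between the y axis of crossbar and the y axis of fulcrum, either way round below 0.35 rad and y of mid in the frame of fulcrum between -0.017 and 0.017 m and angle between crossbar's own z axis and vertical between 0.12 and 0.5 rad and linear speed of crossbar below 0.02 m/s and angular speed of crossbar below 0.15 rad/s), for 0.2 s.
2. the crossbar is taken up again, its mid-length at least 15 mm clear of the edge (height (world z) of crossbar above 0.055 m), for 0.1 s.
At the end, for the whole second after the job is handed in: The crossbar lies across the fulcrum's edge (within 20 degrees of square, on the edge's length), cups up, level within 3.4 degrees, carried by the edge alone 40 mm above the bench, released and at rest but for a last slight rocking (contact force between the fingers and crossbar below 0.05 N and angle between the y axis of crossbar and the y axis of fulcrum, either way round below 0.35 rad and angle between crossbar's own z axis and vertical below 0.06 rad and height (world z) of crossbar between 0.036 and 0.046 m and x of crossbar in the frame of fulcrum between -0.045 and 0.045 m and y of crossbar in the frame of fulcrum between -0.09 and 0.09 m and linear speed of crossbar below 0.03 m/s and angular speed of crossbar below 0.5 rad/s); the robot touches nothing.
It fails at once if a bystander is moved by more than 30 mm (distance of any of silver_stick_a, silver_stick_b, brass_stick, polish_tin, drip_pan, drip_pan_b, mallet, brush from where it was at the start of the episode above 0.03 m).
It also fails if it takes over 72 s, if anything falls off the work surface, if the arm or the gripper's body presses on something with over 40 N, if the wrist force passes 120 N, or if a joint passes its speed limit or range.

## Working session

There is one attempt and no reset: what is moved stays moved. The work goes in short steps, Python scripts to look and compute and a tool call to move; the robot and the scene stay as the last step left them, time stands still between calls to the robot, and variables do not carry over. Pictures are saved under pics/ and viewed, and the job is handed in when it is done.

Besides the shell and the picture viewer there is one more tool, called after ">>>" as name(argument=value, ...) on one line, values as JSON. play_rows: Moves the arm, as the interface text tells. Its arguments: {"type":"object","properties":{"increments":{"type":"array","items":{"type":"array","items":{"type":"number"}}},"squeeze":{"type":"number"}},"required":["increments"]}

```bash
mkdir -p pics; python3 - <<'E'
from rig import robot
import cv2,json
import numpy as np
for n in("scene","top","wrist"):
    f=robot.grab_frame(n); cv2.imwrite(f"pics/{n}0.png",f["color"]); print(n,f["fx"],f["fy"],f["cx"],f["cy"],np.round(f["view"],4).tolist())
print(robot.get_obs())
E
```

```text
scene 430.89905080090693 430.89905080090693 287.26744097398984 212.10165795959918 [[0.1222, 0.9925, -0.0026, -0.0566], [0.7752, -0.0971, -0.6242, -0.359], [-0.6198, 0.0742, -0.7813, 1.7356], [0.0, 0.0, 0.0, 1.0]]
top 502.845639866126 502.845639866126 281.3956829568383 207.0635923745214 [[-0.0034, -1.0, 0.0089, -0.0115], [-0.9986, 0.0029, -0.0535, 0.5188], [0.0535, -0.0091, -0.9985, 1.3391], [0.0, 0.0, 0.0, 1.0]]
wrist 341.38028438840854 341.38028438840854 275.2621417239919 207.13229490524023 [[0.4221, -0.9065, -0.0008, -0.5506], [-0.8624, -0.4018, 0.3079, -0.0397], [-0.2794, -0.1293, -0.9514, 0.3791], [0.0, 0.0, 0.0, 1.0]]
{'time': 0.15, 'joint_positions': array([-7.38314038e+01,  1.48444787e+01,  1.19925302e+00,  7.64138164e+01,
       -7.58069996e-05,  8.12586655e+01]), 'qd': array([-0.01257411, -0.03939158,  0.09845192,  0.0278129 ,  0.0811851 ,
       -0.1149381 ]), 'joint_torque': array([ 2.90598269e-03, -5.55969250e+01,  3.44662678e+01,  1.13632361e-02,
       -1.68328193e-04, -2.05544382e-05]), 'tool_pos': array([ 0.2316617 , -0.4988022 ,  0.40419086]), 'eef_rot': array([-1.79941632e+02, -8.89793076e-03,  2.49099262e+01]), 'ft_force': array([ 0.82747907,  0.07048151, -0.16147093]), 'torque': array([-0.03497897, -0.05991357,  0.0498483 ]), 'opening': 0.08551083107147275}
```

View pics/top0.png

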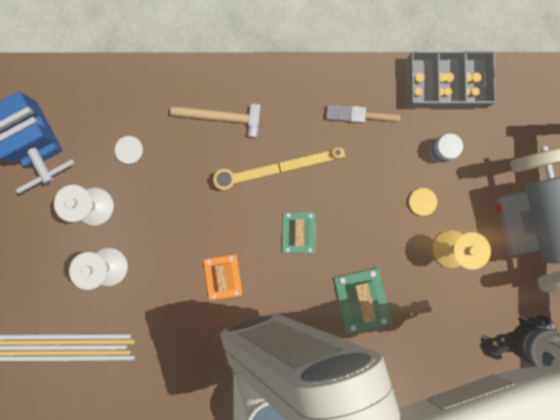

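View pics/scene0.png

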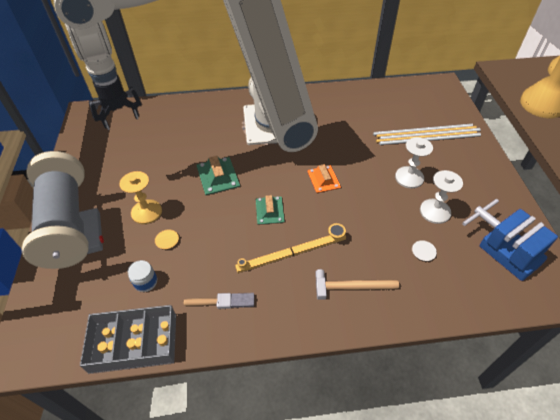

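The top view shows three blocks: an orange one at about (222,277), a small green one at (299,233) and a larger green one at (362,300). Orange is excluded, and of the two greens the smaller is meant, so it's the one at (299,233). The crossbar runs from the wide cup at (223,179) to the socket at (339,153). I'll confirm with a crop and measure.

```bash
cat > h.py <<'E'
import numpy as np,cv2
def ray(f,u,v):
    V=np.array(f["view"]);R=V[:3,:3];t=V[:3,3]
    d=R.T@np.array([(u-f["cx"])/f["fx"],(v-f["cy"])/f["fy"],1]);return -R.T@t,d
def onz(f,u,v,z):
    o,d=ray(f,u,v);return o+d*(z-o[2])/d[2]
def two(f1,p1,f2,p2):
    o1,d1=ray(f1,*p1);o2,d2=ray(f2,*p2)
    A=np.stack([d1,-d2],1);s=np.linalg.lstsq(A,o2-o1,rcond=None)[0]
    a=o1+d1*s[0];b=o2+d2*s[1];return (a+b)/2,np.linalg.norm(a-b)
def proj(f,p):
    V=np.array(f["view"]);c=V[:3,:3]@np.array(p)+V[:3,3]
    return np.array([f["fx"]*c[0]/c[2]+f["cx"],f["fy"]*c[1]/c[2]+f["cy"]])
E
python3 - <<'E'
from rig import robot
from h import *
f=robot.grab_frame("top");g=robot.grab_frame("scene")
im=f["color"]
a=cv2.resize(im[130:335,190:400],None,fx=3.8,fy=2.9*0+2.9,interpolation=cv2.INTER_CUBIC)
cv2.imwrite("pics/c_top.png",cv2.resize(im[140:340,195:395],(600,600),interpolation=cv2.INTER_CUBIC))
cv2.imwrite("pics/c_sc.png",cv2.resize(g["color"][150:290,160:360],(800,560),interpolation=cv2.INTER_CUBIC))
h=cv2.cvtColor(im,cv2.COLOR_BGR2HSV)
gm=cv2.inRange(h,(60,80,40),(95,255,255))
n,l,s,c=cv2.connectedComponentsWithStats(gm)
for i in range(1,n):
    if s[i,4]>100:
        cs=cv2.findContours((l==i).astype(np.uint8),0,2)[0];r=cv2.minAreaRect(max(cs,key=cv2.contourArea));print("green",s[i],c[i],r)
ym=cv2.inRange(h,(15,120,90),(35,255,255))
n,l,s,c=cv2.connectedComponentsWithStats(ym)
for i in range(1,n):
    if s[i,4]>40: print("yel",s[i],c[i])
E
```

```text
green [346 272  38  27 330] [367.98484848 283.05151515] ((367.0000305175781, 282.0), (42.542320251464844, 19.425718307495117), 29.05460548400879)
green [335 278  12  22 110] [340.56363636 289.67272727] ((340.73529052734375, 287.9411926269531), (21.585670471191406, 7.276068687438965), 75.96376037597656)
yel [324 151  20  10  81] [331.43209877 155.62962963]
yel [284 156  40  15 159] [302.26415094 162.81132075]
yel [253 162  37  16 130] [269.03076923 170.50769231]
yel [231 171  23  15 119] [241.28571429 177.44537815]
yel [213 172  11  18  51] [215.76470588 182.03921569]
yel [408 189  13  26  77] [412.23376623 202.75324675]
yel [477 227  24  35 224] [488.55357143 239.91071429]
yel [431 231  31  36 776] [445.65335052 248.37242268]
yel [463 245  11  12  95] [467.78947368 250.47368421]
yel [212 257  17   8  80] [219.6875 260.15  ]
yel [217 256  24  42 272] [231.94485294 280.98529412]
yel [205 265   9  34 129] [209.03100775 280.12403101]
yel [  0 340 134   4 352] [ 63.32102273 341.69886364]
yel [  0 350 131   5 357] [ 66.00840336 352.30812325]
```

View pics/c_top.png

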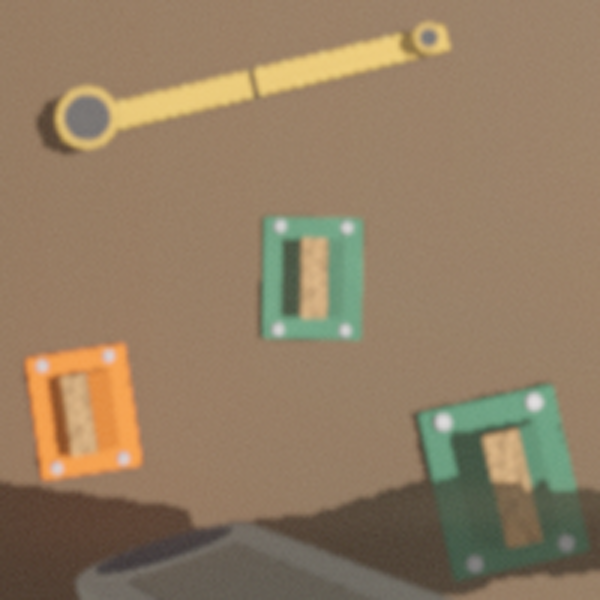

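View pics/c_sc.png

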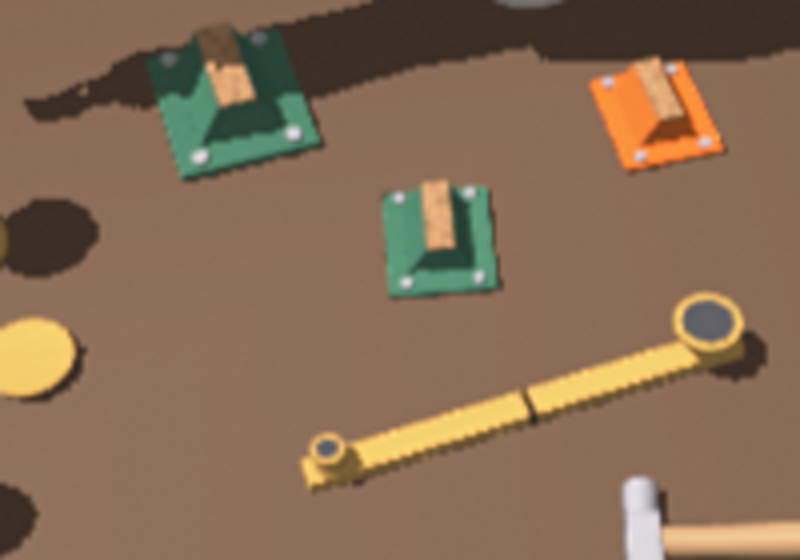

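The crops confirm that the smaller green block, centre (299.7,232.7) in the top image, is the target. The bigger green one and the orange one stay put. The bar's band is at (279.7,167.7).

```bash
python3 - <<'E'
from rig import robot
from h import *
f=robot.grab_frame("top");g=robot.grab_frame("scene")
T=lambda u,v:(195+u/3,140+v/3); S=lambda u,v:(160+u/4,150+v/4)
P={"edge":((314,278),(438,215),.04),"mid":((254,83),(530,405),.014),"cup":((87,118),(708,322),.048),"soc":((428,38),(328,447),.036)}
r={}
for k,(a,b,z) in P.items():
    r[k]=onz(f,*T(*a),z)
    print(k,r[k].round(4),onz(g,*S(*b),z).round(4),[np.round(x,4) for x in two(f,T(*a),g,S(*b))])
d=r["cup"]-r["soc"];print("bar yaw of +y (deg from world y)",np.degrees(np.arctan2(-d[0],d[1])),np.hypot(d[0],d[1]))
c=[onz(f,*T(*p),.008) for p in((264,217),(362,217),(362,340),(262,338))]
print(np.round(c,4));e=(c[0]+c[1]-c[2]-c[3]);print("ful x yaw",np.degrees(np.arctan2(e[1],e[0])), np.mean(c,0))
k=[onz(f,*T(*p),.04) for p in((301,237),(328,238),(327,320),(300,318))];e=k[0]+k[1]-k[2]-k[3];print(np.degrees(np.arctan2(e[1],e[0])),np.mean(k,0))
for n,p,z in (("sa",(74,204),.17),("sb",(88,270),.17),("brass",(472,250),.17),("pan",(423,202),.012),("tin",(448,147),.07),("panb",(129,150),.012),("hammerhead",(254,120),.02),("brush",(346,113),.02),("orange",(222,277),.04),("biggreen",(365,302),.05)):
  print(n,onz(f,*p,z).round(3))
E
```

```text
edge [ 0.4497 -0.0607  0.04  ] [ 0.4526 -0.0576  0.04  ] [array([ 0.4499, -0.0591,  0.037 ]), np.float64(0.0035)]
mid [ 0.6253 -0.0088  0.014 ] [ 0.6302 -0.0042  0.014 ] [array([ 0.6264, -0.0063,  0.0087]), np.float64(0.0052)]
cup [0.5903 0.1378 0.048 ] [0.5931 0.1401 0.048 ] [array([0.5909, 0.1394, 0.0449]), np.float64(0.0026)]
soc [ 0.6623 -0.1634  0.036 ] [ 0.6629 -0.1605  0.036 ] [array([ 0.6625, -0.1619,  0.0356]), np.float64(0.0029)]
bar yaw of +y (deg from world y) 13.440390905386236 0.30964443607560316
[[ 0.5048 -0.0174  0.008 ]
 [ 0.5045 -0.1057  0.008 ]
 [ 0.3941 -0.105   0.008 ]
 [ 0.3962 -0.0153  0.008 ]]
ful x yaw -0.7713818086775334 [ 0.44989368 -0.06085008  0.008     ]
-1.0077302386845663 [ 0.44952255 -0.0607385   0.04      ]
sa [0.519 0.48  0.17 ]
sb [0.363 0.444 0.17 ]
brass [ 0.407 -0.464  0.17 ]
pan [ 0.531 -0.396  0.012]
tin [ 0.671 -0.447  0.07 ]
panb [0.675 0.398 0.012]
hammerhead [0.754 0.06  0.02 ]
brush [ 0.773 -0.189  0.02 ]
orange [0.335 0.143 0.04 ]
biggreen [ 0.269 -0.229  0.05 ]
```

>>> play_rows(increments=[[0.0322, 0.0442, 0, 6.54, -1], [0.0322, 0.0442, 0, 6.54, -1], [0.0322, 0.0442, 0, 6.54, -1], [0.0322, 0.0442, 0, 6.54, -1], [0.0322, 0.0442, 0, 6.54, -1], [0.0322, 0.0442, 0, 6.54, -1], [0.0322, 0.0442, 0, 6.54, -1], [0.0322, 0.0442, 0, 6.54, -1], [0.0322, 0.0442, 0, 6.54, -1], [0.0322, 0.0442, 0, 6.54, -1], [0.0322, 0.0442, 0, 6.54, -1], [0.0322, 0.0442, 0, 6.54, -1]])

```text
time: 1.85
tool_pos: [0.6189, 0.0333, 0.4047]
eef_rot: [180.0, 0.0, 103.6]
ft_force: [0.2, -0.3, 0.2]
opening: 0.0853
```

>>> play_rows(increments=[[0, 0, -0.04, 0, -1], [0, 0, -0.04, 0, -1], [0, 0, -0.04, 0, -1], [0, 0, 0, 0, -1]])

```text
time: 2.35
tool_pos: [0.6173, 0.0317, 0.282]
eef_rot: [-179.7, -0.1, 103.4]
ft_force: [0.0, -0.3, 1.0]
opening: 0.0852
```

```bash
python3 - <<'E'
from rig import robot
from h import *
w=robot.grab_frame("wrist");o=robot.get_obs();print(o["time"],o["tool_pos"],o["eef_rot"],o["ft_force"],o["torque"])
cv2.imwrite("pics/w1.png",w["color"])
for n,p in (("mid",(.627,-.007,.014)),("edge",(.450,-.059,.04))): print(n,proj(w,p))
E
```

```text
2.4 [0.61795204 0.03156427 0.28433231] [-1.79876771e+02 -3.82617222e-02  1.03391649e+02] [ 1.46357225 -0.72742526  0.04706991] [-0.02217091 -0.04559468 -0.0132848 ]
mid [276.63313353 259.26566519]
edge [ 15.01827201 287.19618175]
```

View pics/w1.png

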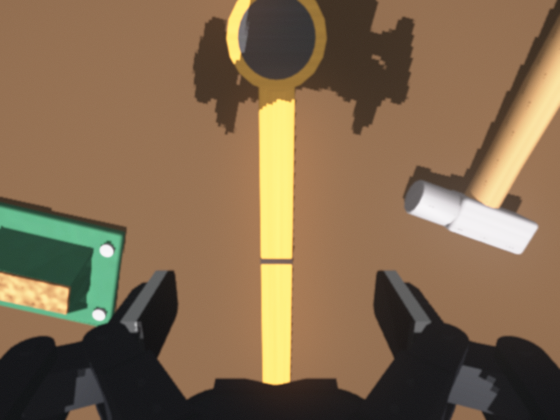

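The wrist view shows the band at (277,261), against a prediction of (276.6,259.3). The bar is vertical between the fingers, so the measured pose is good. I'll descend and grip at y≈+40 mm.

```bash
cat >> h.py <<'E'
def ft(robot,n=10):
    F=[];T=[]
    for _ in range(n):
        robot.grab_frame("wrist");o=robot.get_obs();F.append(o["ft_force"]);T.append(o["torque"])
    F=np.array(F);T=np.array(T)
    print("t",round(o["time"],2),"pos",o["tool_pos"].round(4),"rot",o["eef_rot"].round(1),"F",F.mean(0).round(2),"sd",F.std(0).round(2),"T",T.mean(0).round(4),"sd",T.std(0).round(3));return F.mean(0),T.mean(0)
E
python3 -c "
from rig import robot
from h import *
ft(robot,10)"
```

```text
t 2.9 pos [0.6181 0.0315 0.2852] rot [180.    0.  103.4] F [-0.14  0.39 -0.1 ] sd [0.44 0.35 0.63] T [-0.0071  0.0068  0.0128] sd [0.019 0.012 0.027]
```

>>> play_rows(increments=[[0, 0, -0.035, 0, -1], [0, 0, -0.035, 0, -1], [0, 0, -0.025, 0, -1], [0, 0, -0.0135, 0, -1], [0, 0, 0, 0, -1], [0, 0, 0, 0, 0.2], [0, 0, 0, 0, 1], [0, 0, 0, 0, 1], [0, 0, 0, 0, 1], [0, 0, 0, 0, 1]], squeeze=80)

```text
time: 4.15
tool_pos: [0.6181, 0.0316, 0.177]
eef_rot: [180.0, 0.0, 103.4]
ft_force: [-1.6, -1.2, 4.5]
opening: 0.0218
```

>>> play_rows(increments=[[0, 0, 0.01, 0, 1], [0, 0, 0.02, 0, 1], [0, 0, 0.03, 0, 1], [0, 0, 0.03, 0, 1], [0, 0, 0.01, 0, 1], [0, 0, 0, 0, 1], [0, 0, 0, 0, 1]])

```text
time: 5.03
tool_pos: [0.6177, 0.0316, 0.2748]
eef_rot: [-179.9, -0.0, 103.4]
ft_force: [0.0, -0.2, -5.4]
opening: 0.0216
```

```bash
python3 - <<'E'
from rig import robot
from h import *
w=robot.grab_frame("wrist");cv2.imwrite("pics/w2.png",w["color"])
g=robot.grab_frame("scene");cv2.imwrite("pics/s2.png",cv2.resize(g["color"][120:340,150:430],(800,628)))
F,T=ft(robot,12);print(robot.get_obs()["opening"])
E
```

```text
t 5.72 pos [0.6181 0.0316 0.2763] rot [180.    0.  103.4] F [ 0.21  0.18 -5.02] sd [0.5  0.63 0.52] T [-0.1052 -0.0315 -0.0201] sd [0.03  0.021 0.022]
0.02141936643890152
```

View pics/w2.png

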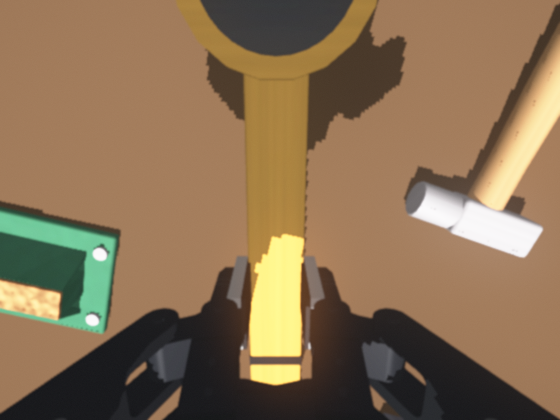

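View pics/s2.png

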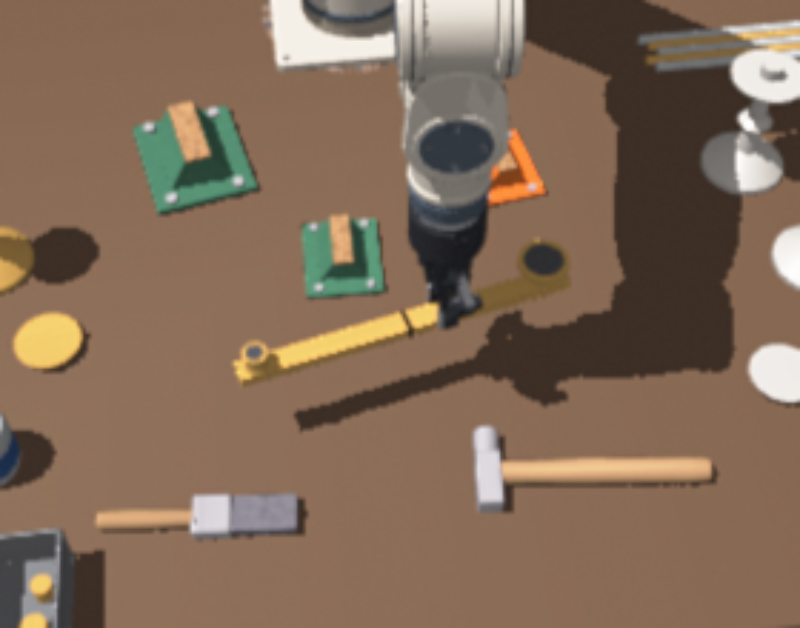

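```bash
python3 - <<'E'
from rig import robot
from h import *
w=robot.grab_frame("wrist");im=w["color"].copy()
for e in ((.450,-.059),(.4497,-.0607)):
  for dx,dy in((.035,.011),(.035,-.011)):
    u,v=proj(w,(e[0]+dx,e[1]+dy-.0005,.04));print(e,u,v)
cv2.imwrite("pics/w3.png",cv2.resize(im[190:340,0:150],(600,600),interpolation=cv2.INTER_CUBIC))
E
```

```text
(0.45, -0.059) 57.24075913136403 288.89093529996654
(0.45, -0.059) 55.94260894684521 315.6298165985827
(0.4497, -0.0607) 56.69191406467937 290.9212728039164
(0.4497, -0.0607) 55.41143521813038 317.5502689167295
```

View pics/w3.png

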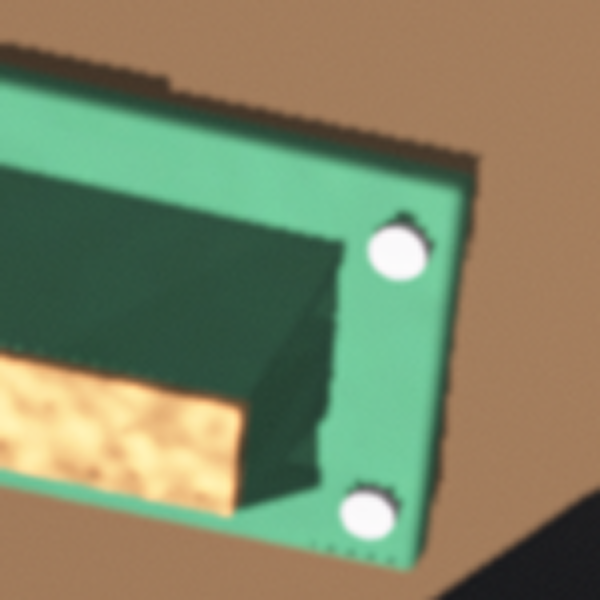

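>>> play_rows(increments=[[-0.015, -0.0045, 0, -1.3, 1], [-0.0276, -0.0086, 0, -2.4, 1], [-0.0276, -0.0086, 0, -2.4, 1], [-0.0276, -0.0086, 0, -2.4, 1], [-0.0276, -0.0086, 0, -2.4, 1], [-0.0276, -0.0086, 0, -2.4, 1], [-0.0126, -0.0043, -0.015, -1.0, 1], [0, 0, -0.02, 0, 1], [0, 0, 0, 0, 1], [0, 0, 0, 0, 1]])

```text
time: 7.02
tool_pos: [0.4528, -0.0202, 0.2418]
eef_rot: [180.0, 0.0, 89.1]
ft_force: [-0.3, -0.3, -4.5]
opening: 0.0217
```

```bash
python3 - <<'E'
from rig import robot
from h import *
f=robot.grab_frame("top");g=robot.grab_frame("scene");w=robot.grab_frame("wrist")
cv2.imwrite("pics/t4.png",cv2.resize(f["color"][150:300,200:400],(800,600),interpolation=cv2.INTER_CUBIC))
cv2.imwrite("pics/s4.png",cv2.resize(g["color"][150:290,170:370],(800,560),interpolation=cv2.INTER_CUBIC))
cv2.imwrite("pics/w4.png",w["color"])
o=robot.get_obs();print(o["time"],o["tool_pos"],o["eef_rot"],o["ft_force"])
E
```

```text
7.175 [ 0.45283425 -0.02021894  0.24181349] [1.79939310e+02 1.33534693e-02 8.91061690e+01] [-0.83474641  0.47868999 -5.3978496 ]
```

View pics/t4.png

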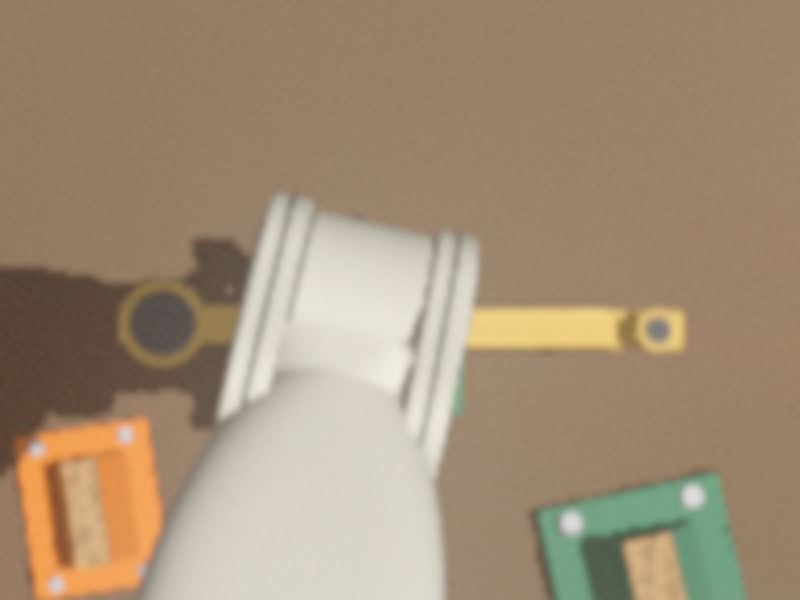

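View pics/s4.png

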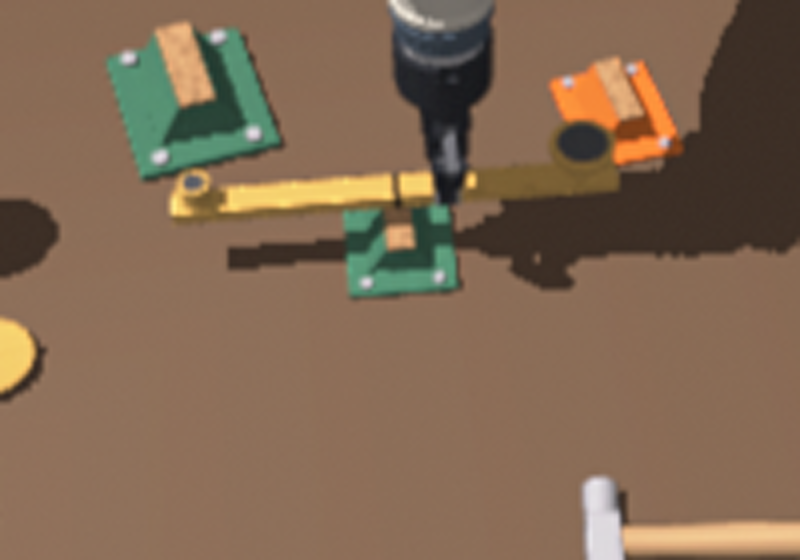

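View pics/w4.png

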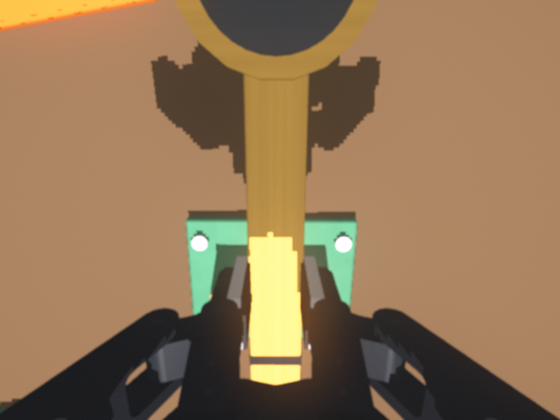

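>>> play_rows(increments=[[0, 0, -0.015, 0, 1], [0, 0, -0.006, 0, 1], [0, 0, -0.002, 0, 1], [0, 0, -0.001, 0, 1], [0, 0, 0, 0, 1]])

```text
time: 7.8
tool_pos: [0.4526, -0.0202, 0.2174]
eef_rot: [180.0, 0.0, 89.1]
ft_force: [0.6, 0.0, -5.4]
opening: 0.0215
```

```bash
python3 - <<'E'
from rig import robot
from h import *
ft(robot,3)
E
```

```text
t 7.95 pos [ 0.4525 -0.0202  0.2174] rot [180.    0.   89.1] F [-0.23  0.38 -5.21] sd [0.3  0.55 0.37] T [-0.0987  0.0436  0.0242] sd [0.025 0.019 0.031]
```

>>> play_rows(increments=[[0, 0, -0.001, 0, 1], [0, 0, -0.001, 0, 1], [0, 0, 0, 0, 1]])

```text
time: 8.32
tool_pos: [0.4525, -0.0201, 0.2159]
eef_rot: [179.9, -0.0, 89.1]
ft_force: [-3.5, 2.4, 8.0]
opening: 0.0215
```

```bash
python3 - <<'E'
from rig import robot
from h import *
ft(robot,3)
E
```

```text
t 8.47 pos [ 0.4525 -0.0201  0.216 ] rot [179.9   0.   89.1] F [-3.22  3.45  7.61] sd [0.53 0.03 0.38] T [ 0.0521  0.668  -0.091 ] sd [0.018 0.014 0.029]
```

>>> play_rows(increments=[[0, 0, 0.001, 0, 1], [0, 0, 0, 0, 0.4], [0, 0, 0, 0, -0.2], [0, 0, 0, 0, -1], [0, 0, 0, 0, -1], [0, 0, 0, 0, -1], [0, 0, 0, 0, -1], [0, 0, 0, 0, -1]])

```text
time: 9.48
tool_pos: [0.4525, -0.0202, 0.2162]
eef_rot: [-180.0, -0.0, 89.1]
ft_force: [-0.2, 0.2, -0.2]
opening: 0.0857
```

```bash
python3 - <<'E'
from rig import robot
from h import *
g=robot.grab_frame("scene");w=robot.grab_frame("wrist")
cv2.imwrite("pics/s5.png",cv2.resize(g["color"][150:290,170:370],(800,560),interpolation=cv2.INTER_CUBIC))
cv2.imwrite("pics/w5.png",w["color"]);ft(robot,2)
E
```

```text
t 9.68 pos [ 0.4525 -0.0202  0.2162] rot [-180.    -0.    89.1] F [-0.15  0.36 -0.22] sd [0.03 0.32 0.17] T [-0.0072  0.0253  0.0025] sd [0.004 0.008 0.003]
```

View pics/s5.png

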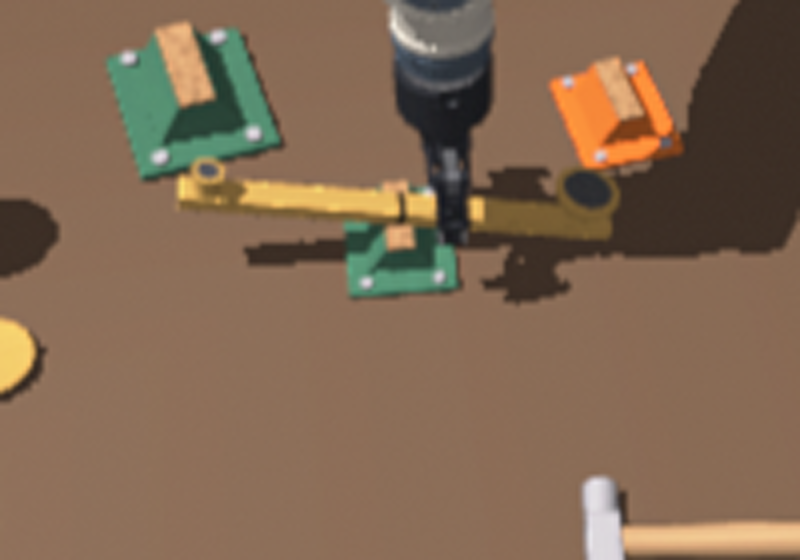

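View pics/w5.png

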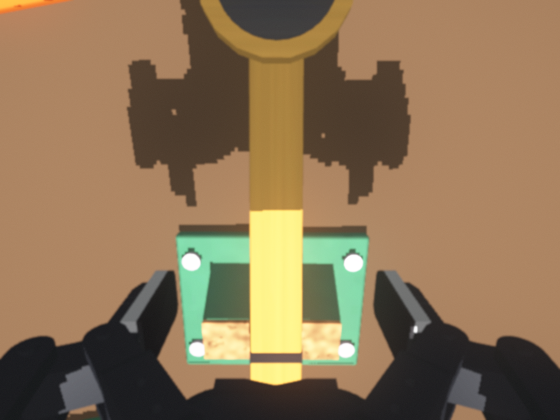

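The bar has dipped: in the scene view the cup end is down and the band at (403,208) is in line with the cork. I'll check the band offset numerically.

```bash
python3 - <<'E'
from rig import robot
from h import *
w=robot.grab_frame("wrist");g=robot.grab_frame("scene");f=robot.grab_frame("top")
S=lambda u,v:(170+u/4,150+v/4)
print("w band",onz(w,277,357,.055).round(4)); print("w cork", onz(w,204,321,.04).round(4),onz(w,203,356,.04).round(4),onz(w,340,322,.04).round(4),onz(w,342,358,.04).round(4))
print("s band",onz(g,*S(403,208),.05).round(4),"s cork mid",onz(g,*S(398.5,215),.04).round(4))
print("two band",two(w,(277,357),g,S(403,196)))
print(robot.get_obs()["time"])
E
```

```text
w band [ 0.4539 -0.0572  0.055 ]
w cork [ 0.4176 -0.048   0.04  ] [ 0.4154 -0.0693  0.04  ] [ 0.4855 -0.0495  0.04  ] [ 0.4875 -0.0716  0.04  ]
s band [ 0.454  -0.0532  0.05  ] s cork mid [ 0.4527 -0.0571  0.04  ]
two band (array([ 0.45310694, -0.05189631,  0.06240094]), np.float64(0.00256450758566287))
9.825
```

>>> play_rows(increments=[[0, 0, -0.005, 0, -1], [0, 0, -0.004, 0, -1], [0, 0, 0, 0, 0], [0, 0, 0, 0, 1], [0, 0, 0, 0, 1], [0, 0, 0, 0, 1], [0, 0, 0, 0, 1], [0, 0, 0.01, 0, 1], [0, 0, 0.02, 0, 1], [0, 0, 0.03, 0, 1], [0, 0, 0.01, 0, 1], [0, 0, 0, 0, 1]], squeeze=50)

```text
time: 11.32
tool_pos: [0.4524, -0.0202, 0.2773]
eef_rot: [180.0, 0.0, 89.1]
ft_force: [0.7, 0.6, -5.7]
opening: 0.0222
```

```bash
python3 - <<'E'
from rig import robot
from h import *
g=robot.grab_frame("scene");w=robot.grab_frame("wrist")
cv2.imwrite("pics/s6.png",cv2.resize(g["color"][150:290,170:370],(800,560),interpolation=cv2.INTER_CUBIC))
ft(robot,4)
E
```

```text
t 11.62 pos [ 0.4523 -0.0202  0.2764] rot [-179.9   -0.    89.1] F [ 0.27  0.03 -4.7 ] sd [0.3  0.43 0.66] T [-0.108   0.0202  0.0192] sd [0.02  0.03  0.034]
```

View pics/s6.png

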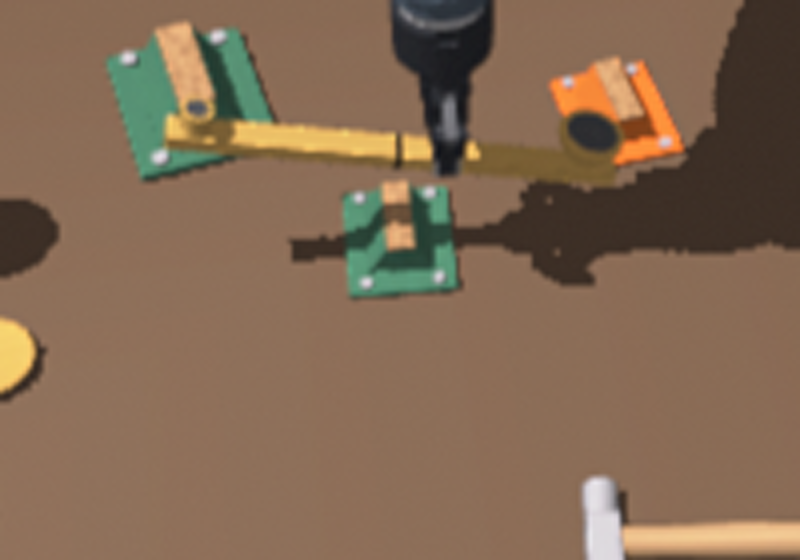

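The bar is lifted, still tilted. I'll set it flat on the open bench and press it level.

>>> play_rows(increments=[[0.02, 0, 0, 0, 1], [0.04, 0, 0, 0, 1], [0.04, 0, 0, 0, 1], [0.04, 0, 0, 0, 1], [0.01, 0, -0.03, 0, 1], [0, 0, -0.03, 0, 1], [0, 0, -0.01, 0, 1], [0, 0, -0.01, 0, 1], [0, 0, -0.01, 0, 1], [0, 0, -0.006, 0, 1], [0, 0, 0, 0, 1]], squeeze=30)

```text
time: 13.0
tool_pos: [0.6026, -0.0202, 0.1812]
eef_rot: [180.0, -0.0, 89.1]
ft_force: [0.3, -1.6, -2.3]
opening: 0.0224
```

```bash
python3 - <<'E'
from rig import robot
from h import *
g=robot.grab_frame("scene");w=robot.grab_frame("wrist")
cv2.imwrite("pics/s7.png",cv2.resize(g["color"][170:310,170:370],(800,560),interpolation=cv2.INTER_CUBIC))
ft(robot,2)
E
```

```text
t 13.2 pos [ 0.6026 -0.0202  0.1816] rot [180.    0.   89.1] F [ 0.58 -1.71 -2.78] sd [0.23 0.82 0.38] T [ 0.0769 -0.141  -0.1426] sd [0.003 0.023 0.024]
```

View pics/s7.png

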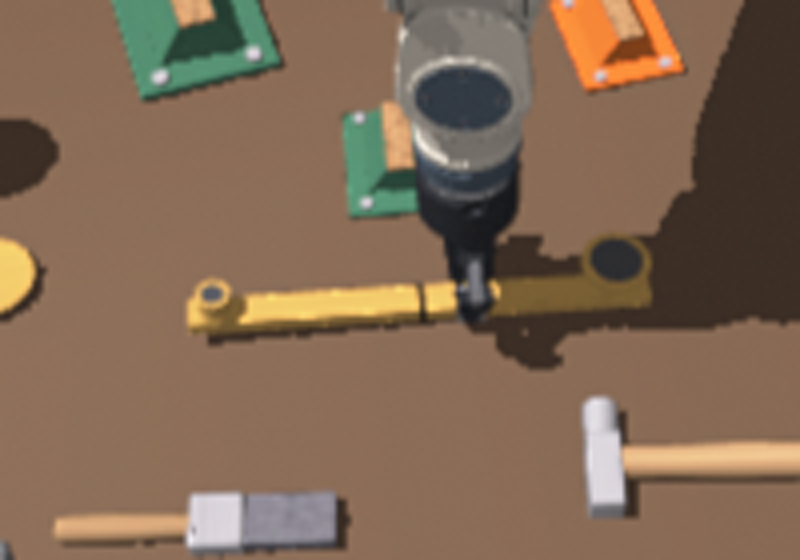

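>>> play_rows(increments=[[0, 0, -0.004, 0, 1], [0, 0, -0.002, 0, 1], [0, 0, 0, 0, 1], [0, 0, 0, 0, 0], [0, 0, 0, 0, -1], [0, 0, 0.01, 0, -1], [0, 0.017, 0, 0, -1], [0, 0, 0, 0, -1]])

```text
time: 14.2
tool_pos: [0.6024, -0.0018, 0.1855]
eef_rot: [180.0, -0.0, 89.2]
ft_force: [-0.4, -0.8, -0.4]
opening: 0.0851
```

```bash
python3 - <<'E'
from rig import robot
from h import *
w=robot.grab_frame("wrist");ft(robot,4)
cv2.imwrite("pics/w8.png",w["color"])
E
```

```text
t 14.45 pos [ 0.6024 -0.0032  0.185 ] rot [-180.     0.    89.1] F [-0.16 -0.2   0.26] sd [0.75 0.54 0.39] T [-0.0068 -0.0121  0.0283] sd [0.028 0.014 0.023]
```

View pics/w8.png

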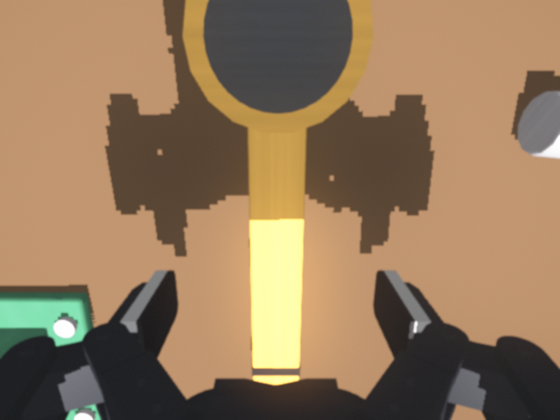

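The bar lies flat and straight between the fingers, with the band at (277,371). I'll grip here, near the estimated centre of mass, and weigh it.

>>> play_rows(increments=[[0, 0, -0.01, 0, -1], [0, 0, 0, 0, -0.2], [0, 0, 0, 0, 1], [0, 0, 0, 0, 1], [0, 0, 0, 0, 1], [0, 0, 0, 0, 1], [0, 0, 0.02, 0, 1], [0, 0, 0.03, 0, 1], [0, 0, 0.03, 0, 1], [0, 0, 0, 0, 1], [0, 0, 0, 0, 1], [0, 0, 0, 0, 1]], squeeze=80)

```text
time: 15.95
tool_pos: [0.602, -0.0032, 0.2534]
eef_rot: [-179.8, -0.0, 89.1]
ft_force: [-0.8, 0.9, -5.0]
opening: 0.0214
```

```bash
python3 - <<'E'
from rig import robot
from h import *
w=robot.grab_frame("wrist");cv2.imwrite("pics/w9.png",w["color"]);ft(robot,30);print(robot.get_obs()["opening"])
E
```

```text
t 17.5 pos [ 0.6025 -0.0032  0.2552] rot [-180.     0.    89.1] F [-0.04  0.07 -5.27] sd [0.55 0.47 0.55] T [-0.0265  0.0007 -0.0029] sd [0.032 0.027 0.029]
0.02146587997908957
```

View pics/w9.png

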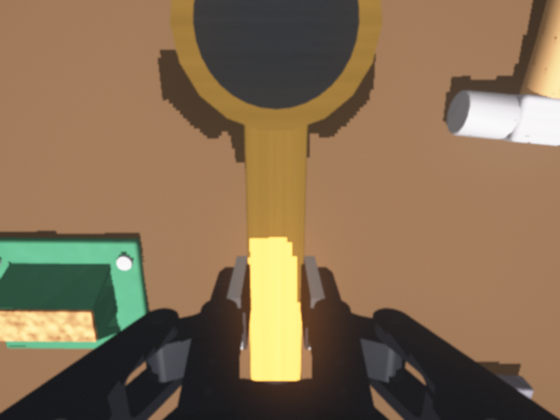

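>>> play_rows(increments=[[-0.015, -0.006, 0, 0, 1], [-0.03, -0.0123, 0, 0, 1], [-0.03, -0.0123, 0, 0, 1], [-0.03, -0.0123, 0, 0, 1], [-0.03, -0.0123, 0, 0, 1], [-0.015, -0.0064, 0, 0, 1], [0, 0, -0.02, 0, 1], [0, 0, -0.012, 0, 1], [0, 0, -0.003, 0, 1], [0, 0, 0, 0, 1], [0, 0, 0, 0, 1]])

```text
time: 18.88
tool_pos: [0.4528, -0.0648, 0.2205]
eef_rot: [180.0, 0.0, 89.1]
ft_force: [0.3, 0.4, -5.7]
opening: 0.0219
```

```bash
python3 - <<'E'
from rig import robot
from h import *
g=robot.grab_frame("scene");w=robot.grab_frame("wrist");cv2.imwrite("pics/w10.png",w["color"])
cv2.imwrite("pics/s10.png",cv2.resize(g["color"][150:290,140:340],(800,560),interpolation=cv2.INTER_CUBIC))
ft(robot,6)
for e in ((.4525,-.0605),):
  for dx in(.055,-.055):
    print(proj(w,(e[0]+dx,e[1]+.045,.008)))
E
```

```text
t 19.27 pos [ 0.4525 -0.0648  0.2203] rot [180.    0.   89.1] F [-0.06  0.31 -5.18] sd [0.14 0.77 0.66] T [-0.0551 -0.0138 -0.0032] sd [0.013 0.023 0.043]
[374.99263876 152.42701768]
[167.55737167 155.45200597]
```

View pics/w10.png

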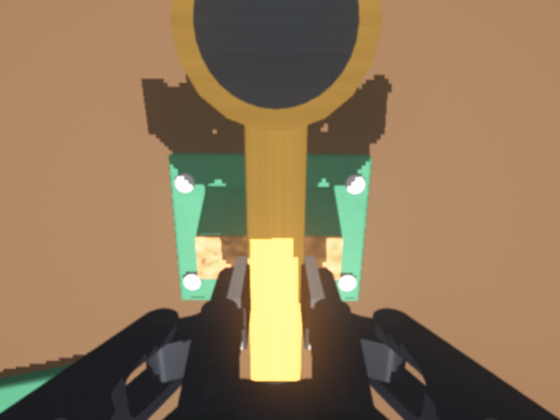

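View pics/s10.png

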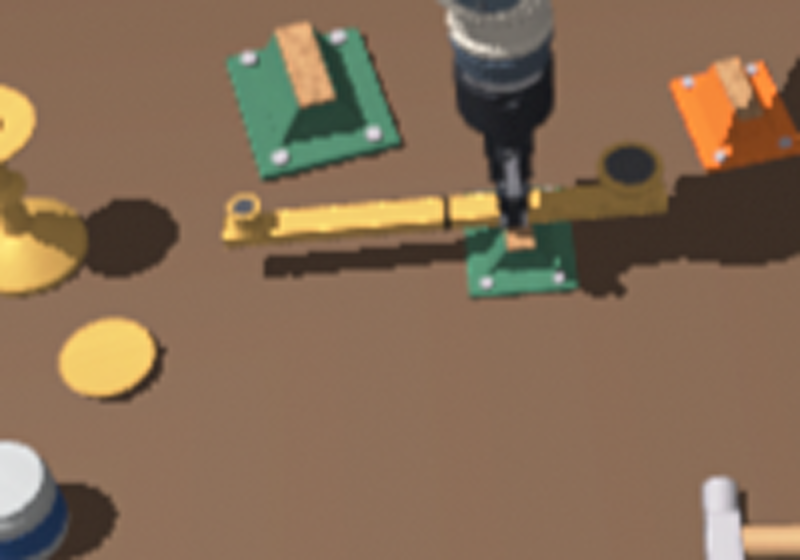

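```bash
python3 - <<'E'
from rig import robot
from h import *
w=robot.grab_frame("wrist")
for p in((195,236),(197,280),(342,237),(339,279)):print(onz(w,*p,.04).round(4))
ft(robot,12)
E
```

```text
[ 0.4161 -0.0484  0.04  ]
[ 0.415  -0.0718  0.04  ]
[ 0.4853 -0.05    0.04  ]
[ 0.4848 -0.0723  0.04  ]
t 19.93 pos [ 0.4525 -0.0648  0.2202] rot [-180.     0.    89.1] F [ 0.07  0.12 -5.38] sd [0.23 0.43 0.63] T [-0.0364  0.0081 -0.0015] sd [0.021 0.018 0.025]
```

>>> play_rows(increments=[[0, -0.001, -0.002, 0, 1], [0, 0, -0.001, 0, 1], [0, 0, -0.001, 0, 1], [0, 0, 0, 0, 1]])

```text
time: 20.42
tool_pos: [0.4524, -0.0658, 0.2161]
eef_rot: [-180.0, -0.0, 89.1]
ft_force: [0.0, 0.2, -5.1]
opening: 0.0216
```

```bash
python3 - <<'E'
from rig import robot
from h import *
ft(robot,3)
E
```

```text
t 20.57 pos [ 0.4525 -0.0658  0.2162] rot [180.    0.   89.1] F [ 0.18  0.41 -5.48] sd [0.06 0.21 0.4 ] T [-0.058   0.0045  0.0039] sd [0.023 0.017 0.009]
```

>>> play_rows(increments=[[0, 0, -0.001, 0, 1], [0, 0, 0, 0, 1]])

```text
time: 20.82
tool_pos: [0.4525, -0.0658, 0.2156]
eef_rot: [180.0, 0.0, 89.1]
ft_force: [-2.8, 1.4, 3.3]
opening: 0.0215
```

```bash
python3 - <<'E'
from rig import robot
from h import *
ft(robot,3)
E
```

```text
t 20.98 pos [ 0.4525 -0.0658  0.2156] rot [180.    0.   89.1] F [-2.7   0.42  4.69] sd [0.57 0.42 1.22] T [0.123  0.614  0.0239] sd [0.033 0.029 0.012]
```

In contact with the edge. I'll ease off slightly and release slowly.

>>> play_rows(increments=[[0, 0, 0.0004, 0, 1], [0, 0, 0, 0, 0.5], [0, 0, 0, 0, 0.2], [0, 0, 0, 0, -0.2], [0, 0, 0, 0, -0.6], [0, 0, 0, 0, -1], [0, 0, 0, 0, -1], [0, 0, 0, 0, -1]])

```text
time: 21.98
tool_pos: [0.4525, -0.0658, 0.2156]
eef_rot: [180.0, -0.0, 89.1]
ft_force: [-0.1, -0.9, -0.4]
opening: 0.0854
```

```bash
python3 - <<'E'
from rig import robot
from h import *
g=robot.grab_frame("scene");w=robot.grab_frame("wrist");cv2.imwrite("pics/w11.png",w["color"])
cv2.imwrite("pics/s11.png",cv2.resize(g["color"][150:290,140:340],(800,560),interpolation=cv2.INTER_CUBIC))
ft(robot,2)
E
```

```text
t 22.18 pos [ 0.4525 -0.0658  0.2156] rot [180.   -0.   89.1] F [0.45 0.36 0.16] sd [0.01 0.5  0.61] T [0.0067 0.0045 0.0367] sd [0.037 0.004 0.018]
```

View pics/w11.png

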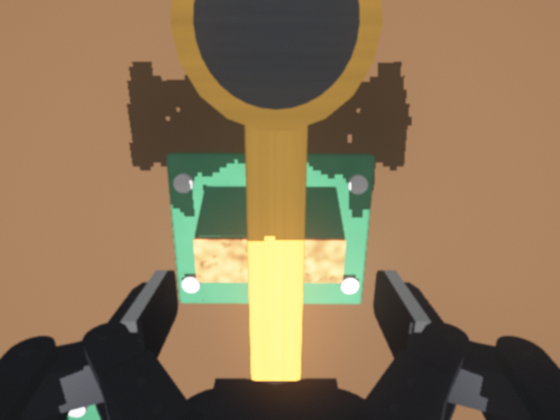

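View pics/s11.png

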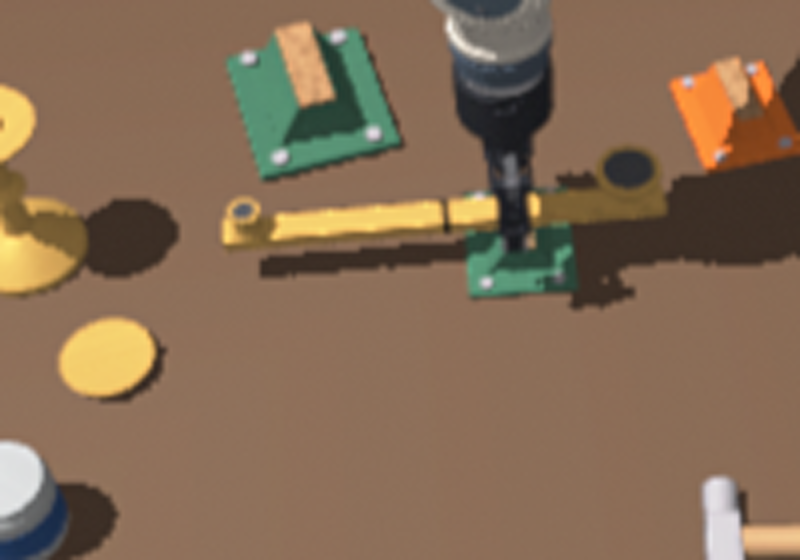

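The bar appears to have stayed level after release: in the wrist view the cup is unchanged at (276,15) and the band is hidden. I'll withdraw straight up and verify.

>>> play_rows(increments=[[0, 0, 0.01, 0, -1], [0, 0, 0.02, 0, -1], [0, 0, 0.04, 0, -1], [0, 0, 0.05, 0, -1], [0, 0, 0.05, 0, -1], [-0.03, -0.05, 0.02, 0, -1], [0, -0.06, 0, 0, -1], [0, -0.06, 0, 0, -1], [0, -0.06, 0, 0, -1], [0, 0, 0, 0, -1], [0, 0, 0, 0, -1]])

```text
time: 23.55
tool_pos: [0.4222, -0.2958, 0.4058]
eef_rot: [-180.0, -0.0, 89.0]
ft_force: [0.7, -0.0, 0.4]
opening: 0.0854
```

```bash
python3 - <<'E'
from rig import robot
from h import *
g=robot.grab_frame("scene");f=robot.grab_frame("top")
cv2.imwrite("pics/t12.png",cv2.resize(f["color"][150:300,220:420],(800,600),interpolation=cv2.INTER_CUBIC))
cv2.imwrite("pics/s12.png",cv2.resize(g["color"][150:290,140:340],(800,560),interpolation=cv2.INTER_CUBIC))
print(robot.get_obs()["time"])
E
```

```text
23.65
```

View pics/t12.png

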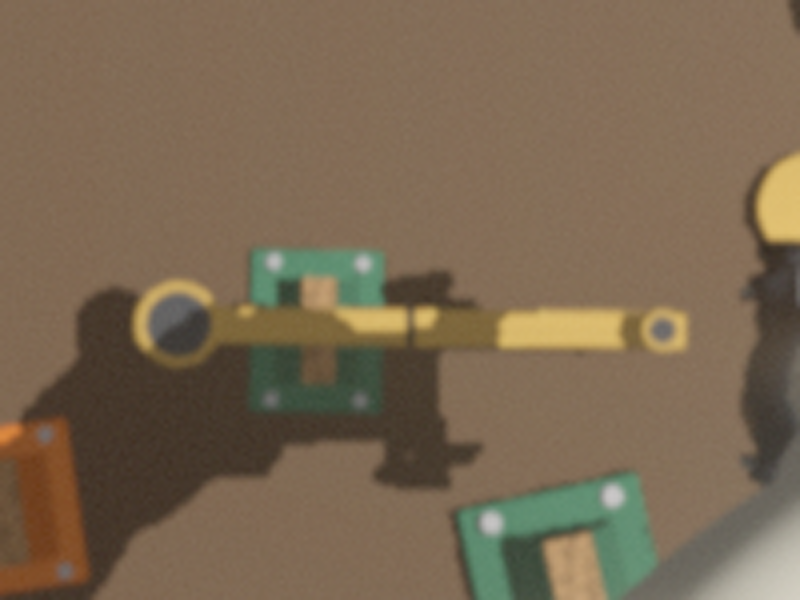

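View pics/s12.png

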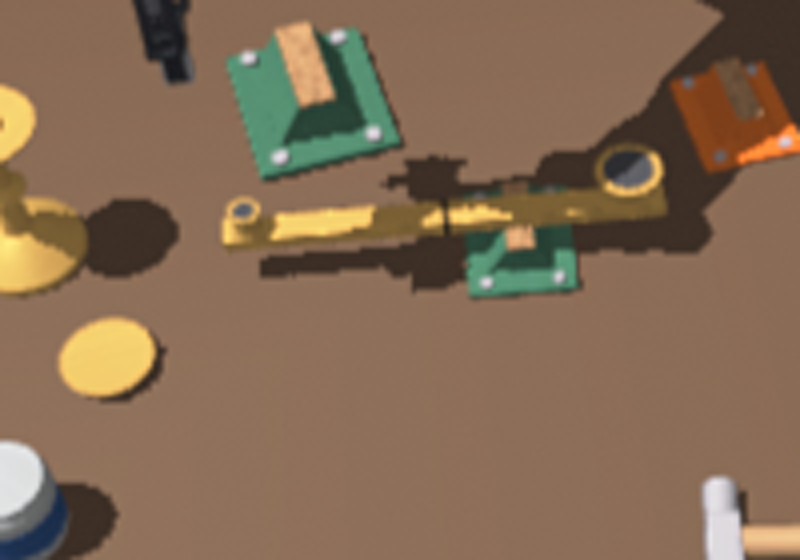

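```bash
python3 - <<'E'
from rig import robot
from h import *
g=robot.grab_frame("scene");f=robot.grab_frame("top")
T=lambda u,v:(220+u/4,150+v/4);S=lambda u,v:(140+u/4,150+v/4)
r={}
for k,a,b in(("cup",(178,324),(629,169)),("soc",(663,329),(243,210)),("mid",(410,327),(446,216))):
    r[k],e=two(f,T(*a),g,S(*b));print(k,r[k].round(4),round(e,4))
print("tilt",((r["cup"][2]-.034)-(r["soc"][2]-.022))/.31,"rad (raw; first-look bias ~-.003)")
for n in range(3): robot.grab_frame("top")
g2=robot.grab_frame("scene");print("moved px>25:",(cv2.absdiff(g["color"],g2["color"])[180:230,190:310].max(2)>40).sum(),robot.get_obs()["time"])
E
```

```text
cup [0.4543 0.0322 0.0865] 0.0031
soc [ 0.45   -0.2783  0.0764] 0.0033
mid [ 0.4521 -0.1183  0.0473] 0.0038
tilt -0.006128787285390131 rad (raw; first-look bias ~-.003)
moved px>25: 1 23.95
```

The bar is level to about 0.006 rad and at rest, cups up. Its mid-length is 57 to 59 mm from the edge, and the arm is well clear. I'll hand it in.

```bash
python3 -c "
from rig import robot
robot.sign_off();print(robot.get_obs()['time'])"
```

```text
the job is handed in; nothing more can be done
the job is handed in; nothing more can be done
```

The crossbar is balanced on the smaller green block, cups up. I handed it in at about 24 s; no verdict was reported.

- **Dip:** I laid the bar with its black band about 2 mm from the edge centre (limit 17 mm). It dipped on release.
- **Weighing:** I lifted it clear, pressed it flat on the open bench and gripped it again near the heavy end. The wrist moments put the centre of mass about 60 mm from mid-length.
- **Balance:** I laid that point over the cork edge and let go, and it stayed level on the first try.

**Last checks**
- **Level:** the two camera views give a tilt of about 0.006 rad (limit 0.06).
- **Position:** the cup and socket heights, 86.5 and 76.4 mm, fit a bar lying 40 mm up. The band reads about 7 mm lower than that, but it also read about 5 mm low at the start.
- **At rest:** two pictures about 0.2 s apart showed no movement.
- **Bystanders:** I kept clear of them and those in the last views looked unmoved. I did not measure their final positions.

The cameras differed by about 3 mm throughout. I used the wrist camera and the wrist moments for the final placing.

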